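Rack the freeze-dryer shelf spacers by thickness

TASK

Put the two loose shelf-spacer plates back upright into the rack, the green one into the wide green-marked slot and the blue one into the middle blue-marked slot, each pushed fully home on the slot's floor and centred along the slot, then let go. The comb's exact place on its base is not known, so feel for the slots gently: never knock or press harder than about 4 kg of weight on the rack, and leave the other things on the bench where they are.

Things in the scene. Friction and masses are not known exactly. Their poses are not given: they have to be found in the camera images.
- thick_center (a point): stainless spacer plate with a green top band, 14 mm thick, 50 mm wide, 75 mm tall, about 0.4 kg, standing on its narrow edge. This point is its centre, 37.5 mm above its foot; x runs along its width, y through its thickness (the way to pinch it), z up. Keep fingertips within 40 mm of its top: the slot swallows its lowest 26 mm.
- mid_center (a point): stainless spacer plate with a blue top band, 11 mm thick, 50 mm wide, 75 mm tall, about 0.3 kg, standing on its narrow edge. This point is its centre, 37.5 mm above its foot; x runs along its width, y through its thickness (the way to pinch it), z up. Keep fingertips within 40 mm of its top: the slot swallows its lowest 26 mm.
- thick: the same green-banded 14 mm plate, origin at the centre of its foot
- mid: the same blue-banded 11 mm plate, origin at the centre of its foot
- rack: dark steel base plate, 76 mm (x) by 230 mm (y), 8 mm high, fixed to the bench; origin at the centre of its underside, z up. A plastic comb (50 mm in x, 194 mm in y, top 34 mm above the origin, flat white bars) is clamped on it, with three slots running along x, open at both ends. Slot floor: 8 mm above the origin; a seated plate's centre: 45.5 mm.
- slot_green (a point): widest slot, green stripes: middle of its floor IF the comb were centred (rack x 0, y +60, z 8 mm). The comb is in truth clamped up to 6 mm either way along the rack's y, all slots together; the readings do not show this shift. It stays put under hand forces.
- slot_blue (a point): middle slot, blue stripes: middle of its floor if the comb were centred (rack x 0, y 0, z 8 mm); the same unknown shift. Each slot narrows in a step: its mouth (34 down to 28 mm above the rack's origin) is 5 mm wider than its plate, its throat (28 down to 8 mm) only 1.6 mm wider, about the same middle.
- slot_red (a point): narrowest slot, red stripes, at rack y -60 mm; its 8 mm plate is already in, fixed. In the other slots a plate lowered over 2.5 mm off stops on the bars (foot 34 mm above the rack's origin), less off on the step (foot at 28 mm, the mouth's walls can be felt sideways), in line it reaches the floor. Too thick a plate stops at the step.
- flask: clear screw-top sample jar with black cap, 68 mm across, 110 mm tall, loose bystander; origin under its centre
- beaker: glass beaker, 76 mm across, 95 mm tall, loose bystander; origin under its centre
- gasket: black rubber ring, 60 mm across, 8 mm thick, lying flat, loose bystander; origin under its centre
- valve: spare black rubber port valve with a white knob on top, 40 mm across, 66 mm tall, loose bystander; origin under its centre
- wrench: steel wrench lying flat, 160 mm long along its x, loose bystander; origin under it
Mind the look-alikes: they are no part of the job. What is shaped like the thick but pink is not meant.

How it is judged (in metres and radians):
At the end, for the whole second after the job is handed in: Both plates stand upright (within 0.12 rad), at rest on the floor of their own slots (centre at most 3 mm above its seated 45.5 mm over the rack's underside), green in the +y slot, blue in the middle one (within 12 mm of its nominal place), centred along the slot within 12 mm (x of thick_center in the frame of rack between -0.012 and 0.012 m and y of thick_center in the frame of rack between 0.048 and 0.072 m and z of thick_center in the frame of rack between 0.042 and 0.0485 m and angle between each of thick_center, mid_center's own z axis and vertical below 0.12 rad and linear speed of each of thick, mid below 0.02 m/s and x of mid_center in the frame of rack between -0.012 and 0.012 m and y of mid_center in the frame of rack between -0.012 and 0.012 m and z of mid_center in the frame of rack between 0.042 and 0.0485 m); the robot touches nothing.
It fails at once if a plate presses or strikes the rack with more than 40 N (contact force between any of thick, mid and rack above 40 N).
It fails at once if the robot itself presses or strikes the rack with more than 40 N (contact force between any of the arm, the fingers and rack above 40 N).
It fails at once if a bystander is moved more than 30 mm (distance of any of flask, beaker, gasket, valve, wrench from where it was at the start of the episode above 0.03 m).
It also fails if it takes over 67 s, if anything falls off the work surface, if the arm or the gripper's body presses on something with over 40 N, if the wrist force passes 120 N, or if a joint passes its speed limit or range.

ROBOT

A 7-joint arm with a two-finger parallel gripper is mounted at the origin on the work surface. World frame = base frame: x ahead of the robot, y to its left, z up, the work surface at z = 0. Lengths are in m, angles in degrees, forces in N, time in s.
With the tool pointing down it reaches from about 0.425 to 0.875 m from the base axis. Payload 4.7 kg.
Tool frame: the origin (TCP) lies at the very end of the fingers, on their centre line; the grasp point (between the pads) lies 19 mm behind it; z points along the fingers, y is the direction in which the jaws open and shut (so a half turn about z gives the same grasp; the last joint's range is limited). The gripper opens to 87 mm and grips with 3 to 60 N. Pads are 19 mm wide; open, the fingers measure 117 mm over their backs; the gripper's body (75 mm by 190 mm) begins 51 mm behind the grasp point.
Start: joints at [-65.082, 18.392, -4.016, 83.108, 1.295, 78.541, -3.26], TCP at [0.266, 0.593, 0.223] pointing down, gripper open.
Joint ranges: [-163.93, 163.93], [-17.29, 119.83], [-79.2, 71.16], [3.27, 140.29], [-89.18, 269.18], [5.43, 117.66], [-154.24, 154.24]. Speed limits (degrees/s): [147.25, 147.25, 180, 180, 180, 180, 180].

INTERFACE

Orientations are given as [roll, pitch, yaw] about the fixed x, y, z axes, in that order (R = Rz(yaw) Ry(pitch) Rx(roll)).
In Python, from cell import sensors, imaging, ticket gives the robot as it stands.
- The arm moves only by the tool carry_out, never from a script. Its argument "plan" is a list of rows, each an object of numbers: "fingers": the closure, from -1 (fully open) to 1 (shut); "dx", "dy", "dz": the shift along the tool's x, y, z normalised to -1 to 1, where 1 is 0.03 m; "rx", "ry", "rz": the turn, a rotation vector about the tool's x, y, z normalised to -1 to 1, where 1 is 10 degrees. A call has 1 to 12 rows; each row shifts and turns the commanded pose from where the row before left it, along the tool's axes as they then stand; what a row does not reach is not made up. A row lasts 1/8 s, in which the tool goes at most 62.5 mm and 10.7 degrees, less where a joint would pass 70% of its speed; a pose out of reach is approached as far as the arm can. A call with a number of a shift or a turn outside -1 to 1 is refused whole. A call with a gripper value outside its range is refused whole. The fingers move at their own pace and stop on an object; "force" is the grip in N (left out, the last holds). Time passes only in rows, so rows that do not move let the fingers close. It gives the time, the measured TCP pose, the force and the opening at its end, in the units of the state.
- sensors.get_obs(): the state, without advancing time (a new reading comes with each control period).
- imaging.read_camera(name): name is "scene" or "top"; returns a dict with "color" (480x640x3 uint8, red, green, blue), "mtx" (3x3 intrinsics, pixels), "extrinsics" (4x4, takes a point from world to camera coordinates). Camera axes: x right, y down, z forward; pixel columns grow to the right and rows downward; lengths in m; the calibration is good to about 2 mm. A picture is of the moment at which its call begins. There is no depth.
- ticket.sign_off(): hands the job in, once; it reports no verdict.
The state is a dict: "time_s": time; "qpos": joint angles; "joint_velocities": joint speeds; "effort": joint torques, N m; "tool_pos": TCP position; "tool_rot": TCP orientation; "force": force on the tool from outside, world axes, zero at the start; "wrist_torque": the same for the moment, N m; "grip_width": finger opening in m.
Only numpy, scipy, OpenCV 4.12 (cv2) and the standard library are available. Lean on these libraries where they do the work, as an engineer would, in place of code of your own. Each camera call takes 0.05 s, during which the arm holds its last target.

## Working session

There is one attempt and no reset: what is moved stays moved. The work goes in short steps, Python scripts to look and compute and a tool call to move; the robot and the scene stay as the last step left them, time stands still between calls to the robot, and variables do not carry over. Pictures are saved under pics/ and viewed, and the job is handed in when it is done.

Besides the shell and the picture viewer there is one more tool, called after "Call:" in YAML: its name, and indented under it one key for each argument. carry_out: Moves the arm, as the interface text tells. Scaled input: -1 to 1 covers 0.03 m each way for a shift and 10 degrees each way for a turn. Its arguments: {"type":"object","properties":{"plan":{"type":"array"},"force":{"type":"number"}},"required":["plan"]}

```bash
mkdir -p pics; ls
python3 - <<'E'
from cell import sensors, imaging
import cv2
o=sensors.get_obs()
for k,v in o.items(): print(k,v)
for n in("scene","top"):
    r=imaging.read_camera(n); cv2.imwrite(f"pics/{n}0.png",r["color"][:,:,::-1]); print(r["mtx"],r["extrinsics"])
E
```

```text
pics
time_s 0.0
qpos [-65.08338014  18.43707321  -4.01300732  83.17463792   1.29377185
  78.53971947  -3.26077459]
joint_velocities [ 0.04582715 -0.0034489  -0.10506597 -0.07674732  0.05873558  0.0299624
  0.01576337]
effort [ 1.72937202e-04 -4.91280484e+01 -4.03872505e-01 -3.12535572e+01
 -6.39861356e-02  4.36069805e-02  1.75919013e-04]
tool_pos [0.26534741 0.59277596 0.22148598]
tool_rot [-1.79893731e+02  5.31522387e-03  1.55889714e+02]
force [-0.54869167 -0.2580335  -0.42309087]
wrist_torque [-0.08049135 -0.01709666  0.04513464]
grip_width 0.08722917201725697
[[554.06120876   0.         306.48466442]
 [  0.         554.06120876 240.42022967]
 [  0.           0.           1.        ]] [[-0.79898037  0.60132918  0.00579562  0.4140604 ]
 [ 0.35791403  0.4832575  -0.79897418 -0.12766684]
 [-0.48324726 -0.63629035 -0.60133741  1.75187368]
 [ 0.          0.          0.          1.        ]]
[[536.08080492   0.         318.40379358]
 [  0.         536.08080492 246.10795665]
 [  0.           0.           1.        ]] [[-1.76861590e-02 -9.99834901e-01 -4.16773858e-03 -3.35685063e-02]
 [-9.80862155e-01  1.81586183e-02 -1.93854835e-01  5.07487919e-01]
 [ 1.93898510e-01  6.59429606e-04 -9.81021372e-01  1.10134530e+00]
 [ 0.00000000e+00  0.00000000e+00  0.00000000e+00  1.00000000e+00]]
```

View pics/scene0.png

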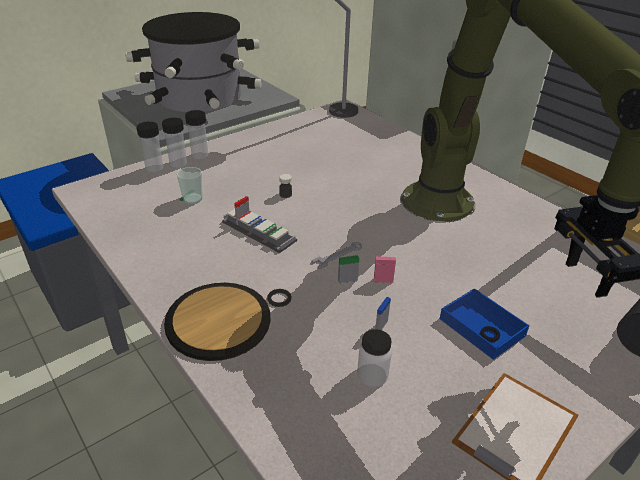

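View pics/top0.png

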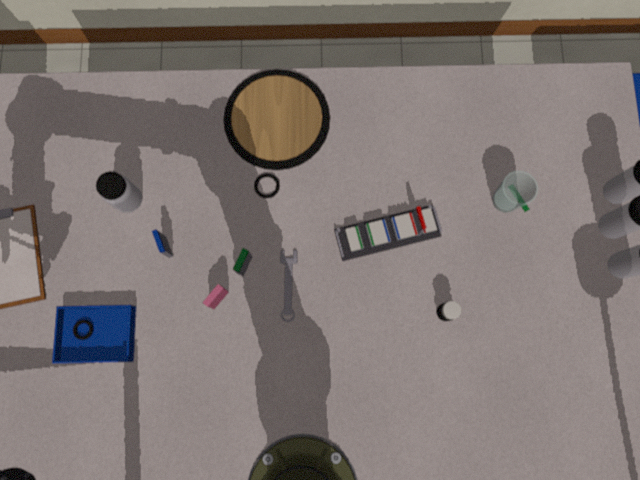

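The scene view shows the green plate at (348,268), the blue one at (383,313) and the pink look-alike at (385,270). The rack is around (260,230). In the top view green is at (242,261), blue at (159,241) and the rack runs from (340,240) to (437,222). I'll enlarge these areas next.

Run:
```python
import cv2
t=cv2.imread("pics/top0.png"); s=cv2.imread("pics/scene0.png")
def c(im,x0,y0,w,h,k,n):
    cv2.imwrite(f"pics/{n}.png",cv2.resize(im[y0:y0+h,x0:x0+w],None,fx=k,fy=k,interpolation=cv2.INTER_CUBIC))
c(t,325,195,125,75,6,"c_rack"); c(t,140,220,130,95,6,"c_plates"); c(s,210,185,100,75,8,"c_srack"); c(s,325,245,80,90,6,"c_splates")
```

```text
(no output)
```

View pics/c_rack.png

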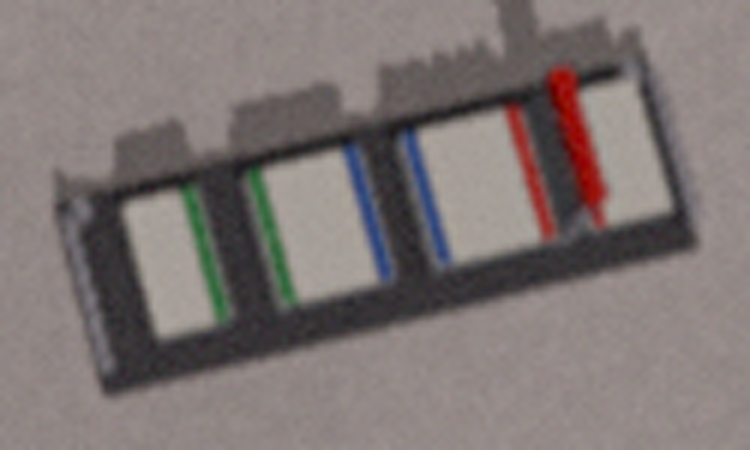

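View pics/c_plates.png

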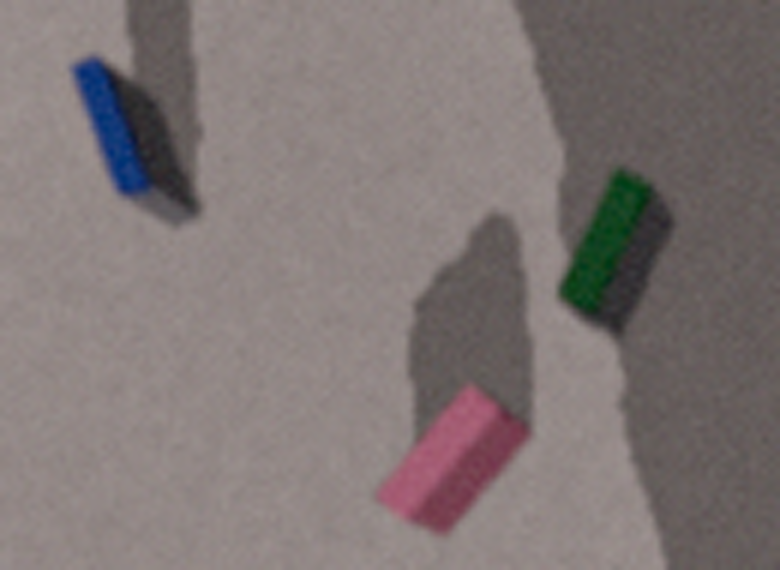

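View pics/c_srack.png

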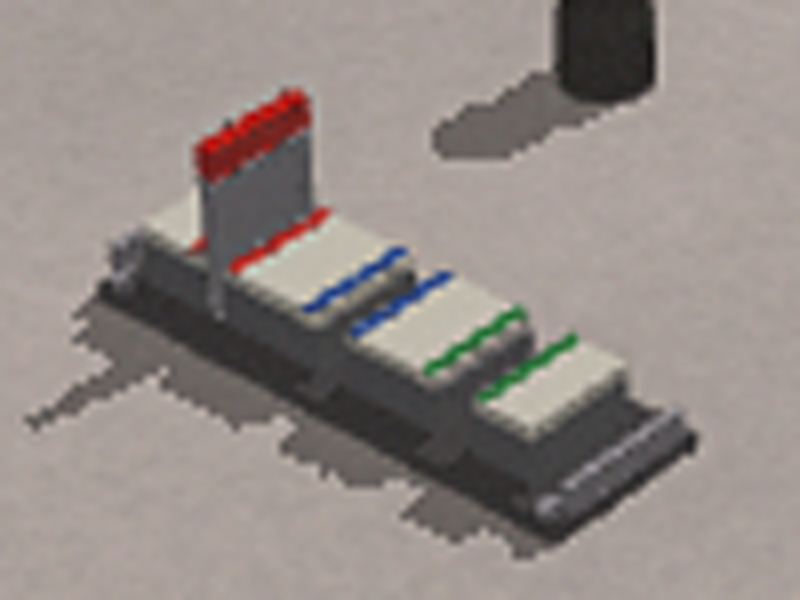

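View pics/c_splates.png

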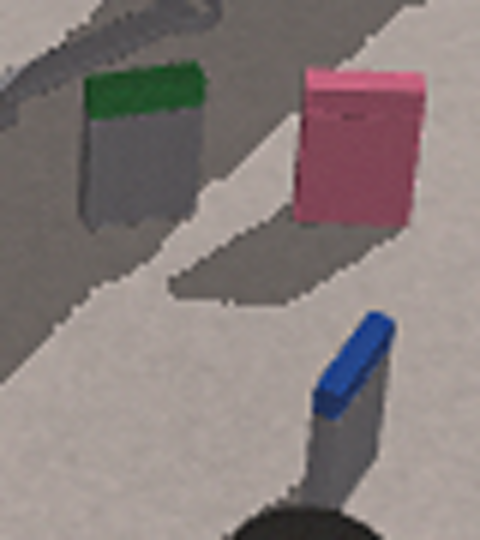

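```bash
cat > h.py <<'E'
import numpy as np, json
from scipy.optimize import least_squares
from cell import imaging
CAM={}
def cam(n):
    if n not in CAM:
        r=imaging.read_camera(n); CAM[n]=(r["mtx"],r["extrinsics"])
    return CAM[n]
def un(p,o,k): return (np.array(p,float)+0.5)/k-0.5+np.array(o)
def back(n,uv,z):
    K,E=cam(n); R,t=E[:3,:3],E[:3,3]
    d=R.T@np.linalg.inv(K)@np.array([uv[0],uv[1],1]); c=-R.T@t
    return c+d*(z-c[2])/d[2]
def proj(n,P):
    K,E=cam(n); q=(E[:3,:3]@np.atleast_2d(P).T).T+E[:3,3]; q=q@K.T
    return q[:,:2]/q[:,2:]
def fit(obs,x0):
    """obs: list (cam, uv, local xyz); pose x,y,yaw"""
    def f(p):
        c,s=np.cos(p[2]),np.sin(p[2]); r=[]
        for n,uv,l in obs:
            P=[p[0]+c*l[0]-s*l[1],p[1]+s*l[0]+c*l[1],l[2]]
            r.extend(proj(n,P)[0]-uv)
        return r
    s=least_squares(f,x0); return s.x,np.array(s.fun).reshape(-1,2)
E
python3 - <<'E'
from h import *
np.set_printoptions(precision=4,suppress=True)
T=lambda p:un(p,(325,195),6)
S=lambda p:un(p,(210,185),8)
print("comb/base points")
for nm,p,z in [("cLT",(122,203),.034),("cLB",(155,340),.034),("cRT",(635,82),.034),("cRB",(673,212),.034),
 ("gL t",(197,184),.034),("gL b",(231,322),.034),("gR t",(247,170),.034),("gR b",(283,308),.034),
 ("bL t",(360,146),.034),("bL b",(393,280),.034),("bR t",(402,134),.034),("bR b",(437,266),.034),
 ("base LB",(103,392),.008),("base RB",(697,243),.008),("base LT",(57,200),.008)]:
    print(nm,back("top",T(p),z))
print("scene")
for nm,p,z in [("base +y+x",(560,540),.008),("base +y-x",(695,438),.008),("base -y+x",(98,292),.008),
 ("c +y+x",(533,437),.034),("c +y-x",(627,367),.034),("gOut +x",(478,398),.034),("gOut -x",(573,336),.034),("gIn +x",(430,376),.034),("gIn-x",(523,310),.034),("bOut +x",(352,334),.034),("bOut -x",(447,273),.034),("bIn +x",(305,310),.034),("bIn -x",(405,248),.034)]:
    print(nm,back("scene",S(p),z))
print("plates top")
T=lambda p:un(p,(140,220),6); S=lambda p:un(p,(325,245),6)
for nm,p in [("bl",(73,66)),("bl",(98,56)),("bl",(122,196)),("bl",(150,190)),("gr",(620,168)),("gr",(655,183)),("gr",(560,295)),("gr",(596,316))]:
    print(nm,back("top",T(p),.075))
for nm,p in [("bl",(315,388)),("bl",(330,418)),("bl",(372,312)),("bl",(394,322)),("gr",(86,80)),("gr",(200,62)),("gr",(88,98)),("gr",(204,84))]:
    print(nm,back("scene",S(p),.075))
for nm,p in [("wr",(287,316)),("wr head",(290,255))]: print(nm,back("top",p,.005))
print("pink",back("top",T((425,445)),.075),"jar",back("top",(111,185),.11),"beaker",back("top",(519,187),.095),"valve",back("top",(450,311),.06),"gasket",back("top",(267,186),.008))
E
```

```text
comb/base points
cLT [ 0.5483 -0.1015  0.034 ]
cLB [ 0.4972 -0.1121  0.034 ]
cRT [ 0.5904 -0.2912  0.034 ]
cRB [ 0.5412 -0.3022  0.034 ]
gL t [ 0.5549 -0.1291  0.034 ]
gL b [ 0.5033 -0.1398  0.034 ]
gR t [ 0.5598 -0.1475  0.034 ]
gR b [ 0.5082 -0.1588  0.034 ]
bL t [ 0.5681 -0.1892  0.034 ]
bL b [ 0.5178 -0.1991  0.034 ]
bR t [ 0.5723 -0.2048  0.034 ]
bR b [ 0.5227 -0.2153  0.034 ]
base LB [ 0.4829 -0.0939  0.008 ]
base RB [ 0.5351 -0.3163  0.008 ]
base LT [ 0.5559 -0.0786  0.008 ]
scene
base +y+x [ 0.5582 -0.0699  0.008 ]
base +y-x [ 0.4866 -0.0895  0.008 ]
base -y+x [ 0.6108 -0.2935  0.008 ]
c +y+x [ 0.5514 -0.095   0.034 ]
c +y-x [ 0.5016 -0.1092  0.034 ]
gOut +x [ 0.5539 -0.1251  0.034 ]
gOut -x [ 0.5061 -0.1359  0.034 ]
gIn +x [ 0.5602 -0.1459  0.034 ]
gIn-x [ 0.5113 -0.1597  0.034 ]
bOut +x [ 0.5685 -0.1835  0.034 ]
bOut -x [ 0.5203 -0.1952  0.034 ]
bIn +x [ 0.574 -0.206  0.034]
bIn -x [ 0.5238 -0.2176  0.034 ]
plates top
bl [0.5417 0.3088 0.075 ]
bl [0.5452 0.3001 0.075 ]
bl [0.4948 0.2897 0.075 ]
bl [0.4968 0.28   0.075 ]
gr [0.5016 0.1157 0.075 ]
gr [0.496  0.1034 0.075 ]
gr [0.457  0.1361 0.075 ]
gr [0.4494 0.1235 0.075 ]
bl [0.548  0.3034 0.075 ]
bl [0.5543 0.3185 0.075 ]
bl [0.5017 0.2856 0.075 ]
bl [0.4988 0.2948 0.075 ]
gr [0.4991 0.1097 0.075 ]
gr [0.4526 0.1291 0.075 ]
gr [0.5061 0.1195 0.075 ]
gr [0.461  0.1413 0.075 ]
wr [0.3619 0.0284 0.005 ]
wr head [0.4966 0.0208 0.005 ]
pink [0.4057 0.1819 0.075 ] jar [0.6325 0.3867 0.11  ] beaker [ 0.6167 -0.4668  0.095 ] valve [ 0.3624 -0.3134  0.06  ] gasket [0.6567 0.0719 0.008 ]
```

Both cameras agree to within about 4 mm. I take the average of the two:

| Point | x (m) | y (m) | Yaw (deg) |
|---|---|---|---|
| Green plate | 0.478 | 0.122 | -24 |
| Blue plate | 0.522 | 0.297 | 22 |
| Green slot | 0.532 | -0.143 | 13.2 |
| Blue slot | 0.546 | -0.201 | 13.2 |

Top-face lengths come out at 50–51 mm and slot spacing at 60 mm, which matches the given sizes. I'll move towards the green plate.

Call:
carry_out:
  plan:
    - {"fingers": -0.1,"dx": -0.5,"dy": -0.45}
    - {"fingers": -0.1,"dx": -1,"dy": -0.9}
    - {"fingers": -0.1,"dx": -1,"dy": -0.9}
    - {"fingers": -0.1,"dx": -1,"dy": -0.9}
    - {"fingers": -0.1,"dx": -1,"dy": -0.9}
    - {"fingers": -0.1,"dx": -1,"dy": -0.9}
    - {"fingers": -0.1,"dx": -1,"dy": -0.9}
    - {"fingers": -0.1,"dx": -1,"dy": -0.9}
    - {"fingers": -0.1,"dx": -1,"dy": -0.9}
    - {"fingers": -0.1,"dx": -1,"dy": -0.9}
    - {"fingers": -0.1,"dx": -1,"dy": -0.8}
    - {"fingers": -0.1,"dx": -1,"dy": -0.8}
  force: 25

```text
validation failed for argument at $.pl...
```

Call:
carry_out:
  plan:
    - {"fingers": -0.1,"dx": -0.5,"dy": -0.45,"dz": 0.0,"rx": 0.0,"ry": 0.0,"rz": 0.0}
  force: 25

```text
time_s: 0.32
tool_pos: [0.2725, 0.5751, 0.2219]
tool_rot: [-180.0, -0.0, 156.1]
force: [0.2, 0.3, -0.8]
grip_width: 0.0825
```

All keys are required in each row. Continuing.

Call:
carry_out:
  plan:
    - {"fingers": -0.1,"dx": -1,"dy": -0.9,"dz": 0,"rx": 0,"ry": 0,"rz": 0}
    - {"fingers": -0.1,"dx": -1,"dy": -0.9,"dz": 0,"rx": 0,"ry": 0,"rz": 0}
    - {"fingers": -0.1,"dx": -1,"dy": -0.9,"dz": 0,"rx": 0,"ry": 0,"rz": 0}
    - {"fingers": -0.1,"dx": -1,"dy": -0.9,"dz": 0,"rx": 0,"ry": 0,"rz": 0}
    - {"fingers": -0.1,"dx": -1,"dy": -0.9,"dz": 0,"rx": 0,"ry": 0,"rz": 0}
    - {"fingers": -0.1,"dx": -1,"dy": -0.9,"dz": 0,"rx": 0,"ry": 0,"rz": 0}
    - {"fingers": -0.1,"dx": -1,"dy": -0.9,"dz": 0,"rx": 0,"ry": 0,"rz": 0}
    - {"fingers": -0.1,"dx": -1,"dy": -0.9,"dz": 0,"rx": 0,"ry": 0,"rz": 0}
    - {"fingers": -0.1,"dx": -1,"dy": -0.9,"dz": 0.5,"rx": 0,"ry": 0,"rz": 0}
    - {"fingers": -0.1,"dx": -1,"dy": -0.9,"dz": 0.7,"rx": 0,"ry": 0,"rz": 0}
    - {"fingers": -0.1,"dx": -1,"dy": -0.9,"dz": 0.7,"rx": 0,"ry": 0,"rz": 0}
    - {"fingers": -0.1,"dx": -0.7,"dy": -0.5,"dz": 0.7,"rx": 0,"ry": 0,"rz": 0}
  force: 25

```text
time_s: 1.82
tool_pos: [0.4669, 0.1431, 0.1442]
tool_rot: [180.0, 0.0, 155.7]
force: [0.7, 1.0, 0.4]
grip_width: 0.0482
```

```bash
cat >> h.py <<'E'
from cell import sensors
def need(tx,ty,tz,tyaw):
    o=sensors.get_obs(); p=o["tool_pos"]; y=np.radians(o["tool_rot"][2])
    d=np.array([tx,ty])-p[:2]
    X=np.array([np.cos(y),np.sin(y)]);Y=np.array([np.sin(y),-np.cos(y)])
    dy=(tyaw-o["tool_rot"][2]+180)%360-180
    print("t",o["time_s"],"pos",np.round(p,4),"rot",np.round(o["tool_rot"],2),"F",np.round(o["force"],1),"w",round(o["grip_width"],4),"q",np.round(o["qpos"],0))
    print("need units dx %.2f dy %.2f dz %.2f rz %.2f"%(d@X/.03,d@Y/.03,(p[2]-tz)/.03,-dy/10))
E
python3 - <<'E'
from h import *
need(.478,.122,.043,156)
E
```

```text
t 1.825 pos [0.4669 0.1431 0.1442] rot [1.7998e+02 1.0000e-02 1.5569e+02] F [0.7 1.  0.4] w 0.0482 q [-37.   2.  17. 112.  -1.  67.  46.]
need units dx -0.63 dy -0.49 dz 3.37 rz -0.03
```

Call:
carry_out:
  plan:
    - {"fingers": -0.1,"dx": -0.5,"dy": -0.4,"dz": 0.4,"rx": 0,"ry": 0,"rz": 0}
    - {"fingers": -0.1,"dx": 0,"dy": 0,"dz": 0,"rx": 0,"ry": 0,"rz": 0}

```text
time_s: 2.08
tool_pos: [0.4748, 0.1268, 0.1318]
tool_rot: [-179.9, -0.1, 155.6]
force: [0.6, -0.0, 0.4]
grip_width: 0.0476
```

Run:
```python
from h import *
import cv2
need(.478,.122,.043,156)
r=imaging.read_camera("scene"); im=r["color"][:,:,::-1]
cv2.imwrite("pics/s1.png",cv2.resize(im[190:290,290:410],None,fx=6,fy=6,interpolation=cv2.INTER_CUBIC))
```

```text
t 2.075 pos [0.4748 0.1268 0.1318] rot [-1.7991e+02 -7.0000e-02  1.5564e+02] F [ 0.6 -0.   0.4] w 0.0476 q [-36.   3.  18. 112.  -1.  65.  49.]
need units dx -0.16 dy -0.10 dz 2.96 rz -0.04
```

View pics/s1.png

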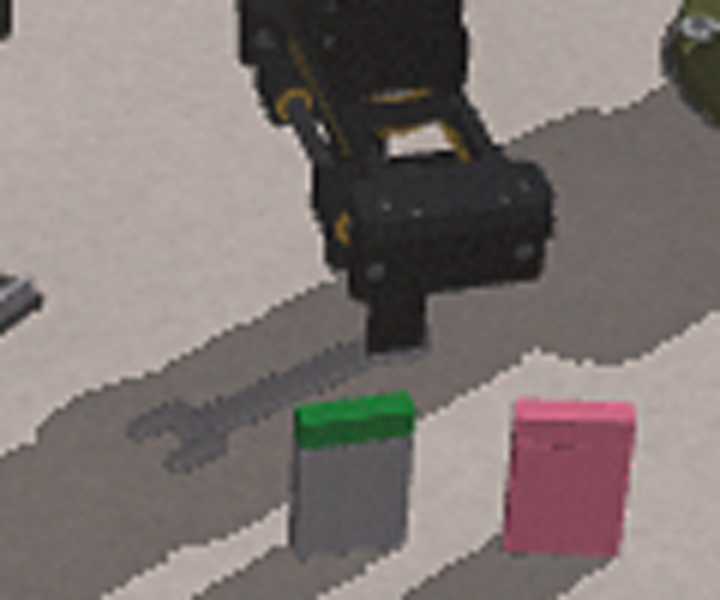

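The fingers sit over the plate, straddling it: the near fingertip is at crop (395,352) and the plate's top centre at (355,400), which matches the remaining offset. I'll descend and grip.

Call:
carry_out:
  plan:
    - {"fingers": -0.1,"dx": -0.2,"dy": -0.1,"dz": 0.5,"rx": 0,"ry": 0,"rz": 0}
    - {"fingers": -0.1,"dx": 0,"dy": 0,"dz": 0.7,"rx": 0,"ry": 0,"rz": 0}
    - {"fingers": -0.1,"dx": 0,"dy": 0,"dz": 0.7,"rx": 0,"ry": 0,"rz": 0}
    - {"fingers": -0.1,"dx": 0,"dy": 0,"dz": 0.6,"rx": 0,"ry": 0,"rz": 0}
    - {"fingers": -0.1,"dx": 0,"dy": 0,"dz": 0.4,"rx": 0,"ry": 0,"rz": 0}
    - {"fingers": -0.1,"dx": 0,"dy": 0,"dz": 0,"rx": 0,"ry": 0,"rz": 0}

```text
time_s: 2.88
tool_pos: [0.479, 0.1245, 0.0447]
tool_rot: [-179.9, -0.1, 155.9]
force: [1.1, 0.6, 0.5]
grip_width: 0.0478
```

Run:
```python
from h import *
import cv2
need(.478,.122,.043,156)
for n,(x,y) in {"scene":(290,200),"top":(190,200)}.items():
    r=imaging.read_camera(n); im=r["color"][:,:,::-1]
    cv2.imwrite(f"pics/{n}2.png",cv2.resize(im[y:y+100,x:x+120],None,fx=6,fy=6,interpolation=cv2.INTER_CUBIC))
```

```text
t 2.875 pos [0.479  0.1245 0.0447] rot [-1.7993e+02 -7.0000e-02  1.5593e+02] F [1.1 0.6 0.5] w 0.0478 q [-35.   9.  19. 117.  -4.  55.  52.]
need units dx -0.00 dy -0.09 dz 0.06 rz -0.01
```

View pics/scene2.png

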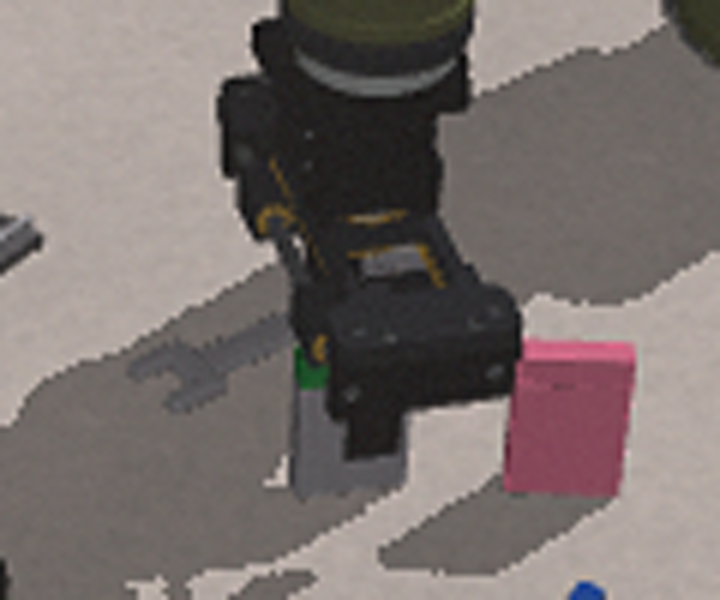

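The near finger covers the plate face slightly right of its centre (finger 372, plate 350). I'll nudge 3 mm and close.

Call:
carry_out:
  plan:
    - {"fingers": -0.1,"dx": -0.08,"dy": -0.05,"dz": 0,"rx": 0,"ry": 0,"rz": 0}
    - {"fingers": 1,"dx": 0,"dy": 0,"dz": 0,"rx": 0,"ry": 0,"rz": 0}
    - {"fingers": 1,"dx": 0,"dy": 0,"dz": 0,"rx": 0,"ry": 0,"rz": 0}
    - {"fingers": 1,"dx": 0,"dy": 0,"dz": 0,"rx": 0,"ry": 0,"rz": 0}
    - {"fingers": 1,"dx": 0,"dy": 0,"dz": 0,"rx": 0,"ry": 0,"rz": 0}
  force: 30

```text
time_s: 3.6
tool_pos: [0.4812, 0.122, 0.0456]
tool_rot: [-180.0, -0.0, 155.9]
force: [-0.1, -0.4, 0.7]
grip_width: 0.0159
```

Run:
```python
from h import *
need(.532,-.143,.12,193.2)
```

```text
t 3.6 pos [0.4812 0.122  0.0456] rot [-179.99   -0.    155.89] F [-0.1 -0.4  0.7] w 0.0159 q [-35.  10.  19. 116.  -4.  55.  52.]
need units dx -5.15 dy -7.37 dz -2.48 rz -3.73
```

Call:
carry_out:
  plan:
    - {"fingers": 1,"dx": 0,"dy": 0,"dz": 0,"rx": 0,"ry": 0,"rz": 0}
    - {"fingers": 1,"dx": 0,"dy": 0,"dz": -0.3,"rx": 0,"ry": 0,"rz": 0}
    - {"fingers": 1,"dx": 0,"dy": 0,"dz": -0.7,"rx": 0,"ry": 0,"rz": 0}
    - {"fingers": 1,"dx": 0,"dy": 0,"dz": -0.9,"rx": 0,"ry": 0,"rz": 0}
    - {"fingers": 1,"dx": 0,"dy": 0,"dz": -0.9,"rx": 0,"ry": 0,"rz": 0}

```text
time_s: 4.22
tool_pos: [0.4806, 0.1219, 0.1301]
tool_rot: [-180.0, -0.0, 155.9]
force: [0.2, 0.1, -3.8]
grip_width: 0.0138
```

Run:
```python
from h import *
need(.532,-.143,.12,193.2)
```

```text
t 4.225 pos [0.4806 0.1219 0.1301] rot [-1.7995e+02 -5.0000e-02  1.5589e+02] F [ 0.2  0.1 -3.8] w 0.0138 q [-36.   3.  19. 112.  -1.  65.  50.]
need units dx -5.17 dy -7.36 dz 0.34 rz -3.73
```

Green is held: 13.8 mm opening and about 4 N of weight. Carrying it over the green slot.

Call:
carry_out:
  plan:
    - {"fingers": 1,"dx": -0.3,"dy": -0.45,"dz": 0,"rx": 0,"ry": 0,"rz": 0}
    - {"fingers": 1,"dx": -0.7,"dy": -1,"dz": 0,"rx": 0,"ry": 0,"rz": 0}
    - {"fingers": 1,"dx": -0.7,"dy": -1,"dz": 0,"rx": 0,"ry": 0,"rz": 0}
    - {"fingers": 1,"dx": -0.7,"dy": -1,"dz": 0,"rx": 0,"ry": 0,"rz": 0}
    - {"fingers": 1,"dx": -0.7,"dy": -1,"dz": 0,"rx": 0,"ry": 0,"rz": 0}
    - {"fingers": 1,"dx": -0.7,"dy": -1,"dz": 0,"rx": 0,"ry": 0,"rz": 0}
    - {"fingers": 1,"dx": -0.7,"dy": -1,"dz": 0,"rx": 0,"ry": 0,"rz": 0}
    - {"fingers": 1,"dx": -0.67,"dy": -0.9,"dz": 0,"rx": 0,"ry": 0,"rz": -0.3}
    - {"fingers": 1,"dx": 0,"dy": 0,"dz": 0,"rx": 0,"ry": 0,"rz": -1}
    - {"fingers": 1,"dx": 0,"dy": 0,"dz": 0,"rx": 0,"ry": 0,"rz": -1}
    - {"fingers": 1,"dx": 0,"dy": 0,"dz": 0,"rx": 0,"ry": 0,"rz": -1}
    - {"fingers": 1,"dx": 0,"dy": 0,"dz": 0,"rx": 0,"ry": 0,"rz": -0.43}

```text
time_s: 5.72
tool_pos: [0.531, -0.1439, 0.1277]
tool_rot: [180.0, -0.2, -166.7]
force: [0.6, 0.2, -3.6]
grip_width: 0.0135
```

Run:
```python
from h import *
need(.532,-.143,.12,193.2)
```

```text
t 5.725 pos [ 0.531  -0.1439  0.1277] rot [ 179.98   -0.18 -166.69] F [ 0.6  0.2 -3.6] w 0.0135 q [-13.  11.  29. 105.  -6.  66. 121.]
need units dx -0.04 dy 0.02 dz 0.26 rz 0.01
```

Call:
carry_out:
  plan:
    - {"fingers": 1,"dx": 0,"dy": 0,"dz": 0.4,"rx": 0,"ry": 0,"rz": 0}
    - {"fingers": 1,"dx": 0,"dy": 0,"dz": 0.5,"rx": 0,"ry": 0,"rz": 0}
    - {"fingers": 1,"dx": 0,"dy": 0,"dz": 0.3,"rx": 0,"ry": 0,"rz": 0}
    - {"fingers": 1,"dx": 0,"dy": 0,"dz": 0,"rx": 0,"ry": 0,"rz": 0}

```text
time_s: 6.22
tool_pos: [0.5317, -0.1424, 0.0921]
tool_rot: [180.0, -0.2, -166.8]
force: [-0.9, -0.2, -4.1]
grip_width: 0.0136
```

Run:
```python
from h import *
import cv2
need(.532,-.143,.09,193.2)
for n,(x,y) in {"scene":(205,160),"top":(325,180)}.items():
    r=imaging.read_camera(n); im=r["color"][:,:,::-1]
    cv2.imwrite(f"pics/{n}3.png",cv2.resize(im[y:y+100,x:x+120],None,fx=6,fy=6,interpolation=cv2.INTER_CUBIC))
```

```text
t 6.225 pos [ 0.5317 -0.1424  0.0921] rot [ 1.7996e+02 -1.5000e-01 -1.6683e+02] F [-0.9 -0.2 -4.1] w 0.0136 q [-13.  13.  28. 107.  -7.  62. 121.]
need units dx -0.00 dy -0.02 dz 0.07 rz -0.00
```

View pics/scene3.png

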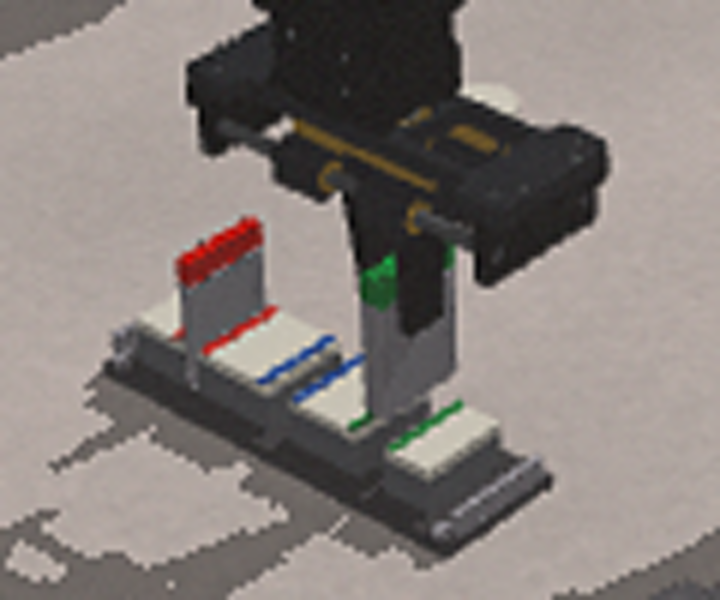

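View pics/top3.png

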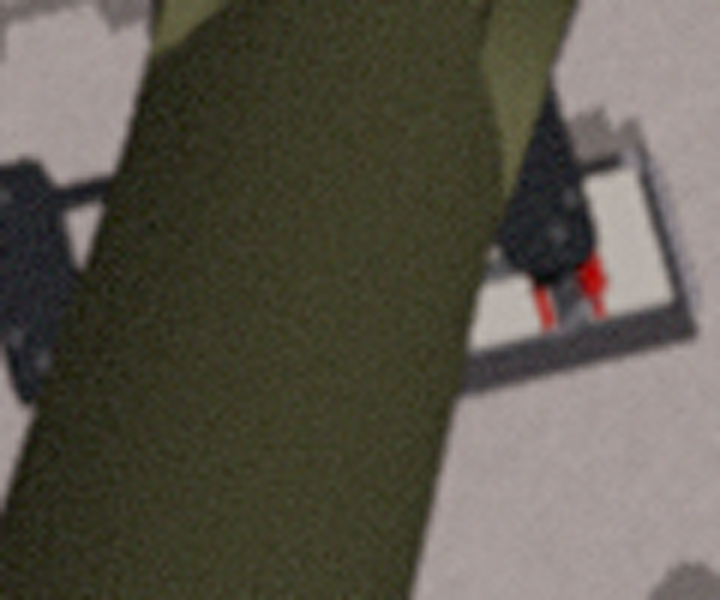

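Run:
```python
from h import *
import cv2
r=imaging.read_camera("scene"); im=r["color"][:,:,::-1]
x,y,k=255,195,14
v=cv2.resize(im[y:y+42,x:x+56],None,fx=k,fy=k,interpolation=cv2.INTER_CUBIC)
o=sensors.get_obs();p=o["tool_pos"];a=np.radians(o["tool_rot"][2]+180)
X=np.array([np.cos(a),np.sin(a)]);Y=np.array([-np.sin(a),np.cos(a)])
for c,z in (((0,255,255),p[2]-.0456),):
    P=[np.r_[p[:2]+sx*.025*X+sy*.007*Y,z] for sx,sy in((1,1),(1,-1),(-1,1),(-1,-1))]
    for u in proj("scene",P):
        q=((u-[x,y]+.5)*k-.5).round().astype(int); print(q); cv2.circle(v,tuple(map(int,q)),3,c,-1)
cv2.imwrite("pics/s4.png",v)
```

```text
[182 490]
[130 464]
[351 380]
[300 354]
```

View pics/s4.png

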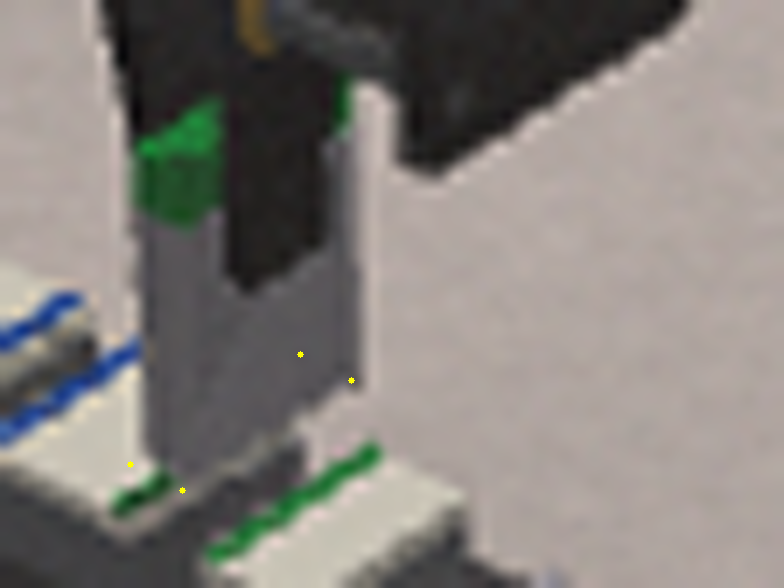

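The plate hangs over the green slot. In the crop its foot edge (190,485)-(360,385) lies between the green stripes, and it might be 0–2 mm toward -y. Now I'll feel downward gently.

Call:
carry_out:
  plan:
    - {"fingers": 1,"dx": 0,"dy": 0,"dz": 0.2,"rx": 0,"ry": 0,"rz": 0}
    - {"fingers": 1,"dx": 0,"dy": 0,"dz": 0.1,"rx": 0,"ry": 0,"rz": 0}
    - {"fingers": 1,"dx": 0,"dy": 0,"dz": 0.05,"rx": 0,"ry": 0,"rz": 0}
    - {"fingers": 1,"dx": 0,"dy": 0,"dz": 0.05,"rx": 0,"ry": 0,"rz": 0}
    - {"fingers": 1,"dx": 0,"dy": 0,"dz": 0,"rx": 0,"ry": 0,"rz": 0}

```text
time_s: 7.05
tool_pos: [0.5327, -0.1425, 0.0815]
tool_rot: [180.0, -0.0, -166.8]
force: [0.3, 0.1, -3.8]
grip_width: 0.0137
```

Call:
carry_out:
  plan:
    - {"fingers": 1,"dx": 0,"dy": 0,"dz": 0.04,"rx": 0,"ry": 0,"rz": 0}
    - {"fingers": 1,"dx": 0,"dy": 0,"dz": 0.04,"rx": 0,"ry": 0,"rz": 0}
    - {"fingers": 1,"dx": 0,"dy": 0,"dz": 0.04,"rx": 0,"ry": 0,"rz": 0}
    - {"fingers": 1,"dx": 0,"dy": 0,"dz": 0,"rx": 0,"ry": 0,"rz": 0}

```text
time_s: 7.55
tool_pos: [0.5327, -0.1425, 0.0778]
tool_rot: [180.0, -0.0, -166.8]
force: [-0.2, 0.5, -4.4]
grip_width: 0.014
```

Call:
carry_out:
  plan:
    - {"fingers": 1,"dx": 0,"dy": 0,"dz": 0.04,"rx": 0,"ry": 0,"rz": 0}
    - {"fingers": 1,"dx": 0,"dy": 0,"dz": 0.04,"rx": 0,"ry": 0,"rz": 0}
    - {"fingers": 1,"dx": 0,"dy": 0,"dz": 0.04,"rx": 0,"ry": 0,"rz": 0}
    - {"fingers": 1,"dx": 0,"dy": 0,"dz": 0,"rx": 0,"ry": 0,"rz": 0}

```text
time_s: 8.05
tool_pos: [0.5327, -0.1425, 0.0742]
tool_rot: [180.0, -0.0, -166.8]
force: [-0.3, 0.1, -4.2]
grip_width: 0.0139
```

Foot is about 28.6 mm up, so it is in the mouth with no contact yet.

Call:
carry_out:
  plan:
    - {"fingers": 1,"dx": 0,"dy": 0,"dz": 0.04,"rx": 0,"ry": 0,"rz": 0}
    - {"fingers": 1,"dx": 0,"dy": 0,"dz": 0.04,"rx": 0,"ry": 0,"rz": 0}
    - {"fingers": 1,"dx": 0,"dy": 0,"dz": 0,"rx": 0,"ry": 0,"rz": 0}

```text
time_s: 8.43
tool_pos: [0.5327, -0.1425, 0.0718]
tool_rot: [180.0, -0.0, -166.8]
force: [0.5, 0.4, -4.2]
grip_width: 0.0138
```

Call:
carry_out:
  plan:
    - {"fingers": 1,"dx": 0,"dy": 0,"dz": 0.04,"rx": 0,"ry": 0,"rz": 0}
    - {"fingers": 1,"dx": 0,"dy": 0,"dz": 0.04,"rx": 0,"ry": 0,"rz": 0}
    - {"fingers": 1,"dx": 0,"dy": 0,"dz": 0.04,"rx": 0,"ry": 0,"rz": 0}
    - {"fingers": 1,"dx": 0,"dy": 0,"dz": 0,"rx": 0,"ry": 0,"rz": 0}

```text
time_s: 8.93
tool_pos: [0.5327, -0.1425, 0.0682]
tool_rot: [180.0, -0.0, -166.8]
force: [-0.6, 0.0, -3.5]
grip_width: 0.0138
```

The foot is through the step into the throat with no side force. Carrying on down.

Call:
carry_out:
  plan:
    - {"fingers": 1,"dx": 0,"dy": 0,"dz": 0.06,"rx": 0,"ry": 0,"rz": 0}
    - {"fingers": 1,"dx": 0,"dy": 0,"dz": 0.06,"rx": 0,"ry": 0,"rz": 0}
    - {"fingers": 1,"dx": 0,"dy": 0,"dz": 0.06,"rx": 0,"ry": 0,"rz": 0}
    - {"fingers": 1,"dx": 0,"dy": 0,"dz": 0.06,"rx": 0,"ry": 0,"rz": 0}
    - {"fingers": 1,"dx": 0,"dy": 0,"dz": 0,"rx": 0,"ry": 0,"rz": 0}

```text
time_s: 9.55
tool_pos: [0.5326, -0.1425, 0.0609]
tool_rot: [180.0, -0.0, -166.8]
force: [-0.2, -0.2, -3.6]
grip_width: 0.0139
```

Call:
carry_out:
  plan:
    - {"fingers": 1,"dx": 0,"dy": 0,"dz": 0.06,"rx": 0,"ry": 0,"rz": 0}
    - {"fingers": 1,"dx": 0,"dy": 0,"dz": 0.06,"rx": 0,"ry": 0,"rz": 0}
    - {"fingers": 1,"dx": 0,"dy": 0,"dz": 0.05,"rx": 0,"ry": 0,"rz": 0}
    - {"fingers": 1,"dx": 0,"dy": 0,"dz": 0.03,"rx": 0,"ry": 0,"rz": 0}
    - {"fingers": 1,"dx": 0,"dy": 0,"dz": 0,"rx": 0,"ry": 0,"rz": 0}

```text
time_s: 10.18
tool_pos: [0.5328, -0.1425, 0.0551]
tool_rot: [180.0, -0.0, -166.8]
force: [0.1, -0.0, -3.9]
grip_width: 0.0138
```

Call:
carry_out:
  plan:
    - {"fingers": 1,"dx": 0,"dy": 0,"dz": 0.03,"rx": 0,"ry": 0,"rz": 0}
    - {"fingers": 1,"dx": 0,"dy": 0,"dz": 0.03,"rx": 0,"ry": 0,"rz": 0}
    - {"fingers": 1,"dx": 0,"dy": 0,"dz": 0,"rx": 0,"ry": 0,"rz": 0}

```text
time_s: 10.55
tool_pos: [0.5329, -0.1426, 0.0536]
tool_rot: [180.0, 0.0, -166.8]
force: [-0.2, -1.0, -2.4]
grip_width: 0.0139
```

Call:
carry_out:
  plan:
    - {"fingers": 1,"dx": 0,"dy": 0,"dz": 0.02,"rx": 0,"ry": 0,"rz": 0}
    - {"fingers": 1,"dx": 0,"dy": 0,"dz": 0,"rx": 0,"ry": 0,"rz": 0}

```text
time_s: 10.8
tool_pos: [0.533, -0.1426, 0.0536]
tool_rot: [180.0, 0.0, -166.8]
force: [-3.3, -0.1, 6.1]
grip_width: 0.0139
```

Floor contact: z stays at 53.6 mm and the force rises about 10 N. Releasing and rising.

Call:
carry_out:
  plan:
    - {"fingers": 0.3,"dx": 0,"dy": 0,"dz": 0,"rx": 0,"ry": 0,"rz": 0}
    - {"fingers": 0.3,"dx": 0,"dy": 0,"dz": 0,"rx": 0,"ry": 0,"rz": 0}
    - {"fingers": 0.3,"dx": 0,"dy": 0,"dz": 0,"rx": 0,"ry": 0,"rz": 0}
    - {"fingers": 0.3,"dx": 0,"dy": 0,"dz": -0.4,"rx": 0,"ry": 0,"rz": 0}
    - {"fingers": 0.3,"dx": 0,"dy": 0,"dz": -0.8,"rx": 0,"ry": 0,"rz": 0}
    - {"fingers": 0.3,"dx": 0,"dy": 0,"dz": -1,"rx": 0,"ry": 0,"rz": 0}
    - {"fingers": 0.3,"dx": 0,"dy": 0,"dz": -1,"rx": 0,"ry": 0,"rz": 0}

```text
time_s: 11.68
tool_pos: [0.5329, -0.1427, 0.1505]
tool_rot: [-180.0, 0.0, -166.8]
force: [1.1, 0.1, -0.1]
grip_width: 0.0302
```

Run:
```python
from h import *
import cv2
need(.523,.2975,.14,202.3)
r=imaging.read_camera("scene"); im=r["color"][:,:,::-1]
x,y=205,160
cv2.imwrite("pics/s5.png",cv2.resize(im[y:y+100,x:x+120],None,fx=6,fy=6,interpolation=cv2.INTER_CUBIC))
```

```text
t 11.675 pos [ 0.5329 -0.1427  0.1505] rot [-1.7998e+02  5.0000e-02 -1.6682e+02] F [ 1.1  0.1 -0.1] w 0.0302 q [-14.  10.  29. 104.  -5.  68. 120.]
need units dx -3.02 dy 14.36 dz 0.35 rz -0.91
```

View pics/s5.png

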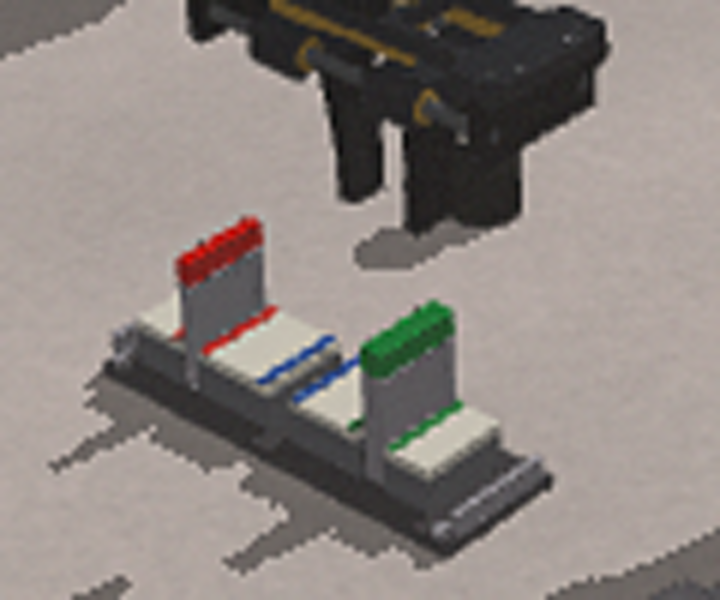

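The picture shows green seated upright, with its top at (410,330) matching the red plate's height. Next is the blue plate; by geometry the blue slot is at (0.5466, -0.2011).

Call:
carry_out:
  plan:
    - {"fingers": 0.1,"dx": -0.1,"dy": 0.5,"dz": 0,"rx": 0,"ry": 0,"rz": 0}
    - {"fingers": -0.1,"dx": -0.2,"dy": 1,"dz": 0,"rx": 0,"ry": 0,"rz": 0}
    - {"fingers": -0.1,"dx": -0.2,"dy": 1,"dz": 0,"rx": 0,"ry": 0,"rz": 0}
    - {"fingers": -0.1,"dx": -0.2,"dy": 1,"dz": 0,"rx": 0,"ry": 0,"rz": 0}
    - {"fingers": -0.1,"dx": -0.2,"dy": 1,"dz": 0,"rx": 0,"ry": 0,"rz": 0}
    - {"fingers": -0.1,"dx": -0.2,"dy": 1,"dz": 0,"rx": 0,"ry": 0,"rz": 0}
    - {"fingers": -0.1,"dx": -0.2,"dy": 1,"dz": 0,"rx": 0,"ry": 0,"rz": 0}
    - {"fingers": -0.1,"dx": -0.2,"dy": 1,"dz": 0,"rx": 0,"ry": 0,"rz": 0}
    - {"fingers": -0.1,"dx": -0.2,"dy": 1,"dz": 0,"rx": 0,"ry": 0,"rz": 0}
    - {"fingers": -0.1,"dx": -0.2,"dy": 1,"dz": 0,"rx": 0,"ry": 0,"rz": 0}
    - {"fingers": -0.1,"dx": -0.2,"dy": 1,"dz": 0,"rx": 0,"ry": 0,"rz": 0}
    - {"fingers": -0.1,"dx": -0.2,"dy": 1,"dz": 0,"rx": 0,"ry": 0,"rz": 0}

```text
time_s: 13.22
tool_pos: [0.5195, 0.2109, 0.1475]
tool_rot: [-180.0, -0.1, -166.7]
force: [-0.1, -0.1, -0.3]
grip_width: 0.0482
```

Call:
carry_out:
  plan:
    - {"fingers": -0.1,"dx": -0.2,"dy": 1,"dz": 0,"rx": 0,"ry": 0,"rz": 0}
    - {"fingers": -0.1,"dx": -0.2,"dy": 1,"dz": 0,"rx": 0,"ry": 0,"rz": 0}
    - {"fingers": -0.1,"dx": -0.2,"dy": 0.8,"dz": 0.3,"rx": 0,"ry": 0,"rz": -0.5}
    - {"fingers": -0.1,"dx": 0,"dy": 0,"dz": 0,"rx": 0,"ry": 0,"rz": -0.4}
    - {"fingers": -0.1,"dx": 0,"dy": 0,"dz": 0,"rx": 0,"ry": 0,"rz": 0}

```text
time_s: 13.85
tool_pos: [0.518, 0.2957, 0.1384]
tool_rot: [-180.0, -0.1, -157.8]
force: [0.4, -0.2, -0.3]
grip_width: 0.0476
```

Run:
```python
from h import *
import cv2
need(.523,.2975,.043,202.3)
r=imaging.read_camera("scene"); im=r["color"][:,:,::-1]
x,y=320,250
cv2.imwrite("pics/s6.png",cv2.resize(im[y:y+100,x:x+120],None,fx=6,fy=6,interpolation=cv2.INTER_CUBIC))
r=imaging.read_camera("top"); im=r["color"][:,:,::-1]
x,y=100,180
cv2.imwrite("pics/t6.png",cv2.resize(im[y:y+100,x:x+120],None,fx=6,fy=6,interpolation=cv2.INTER_CUBIC))
```

```text
t 13.85 pos [0.518  0.2957 0.1384] rot [-1.7999e+02 -1.5000e-01 -1.5776e+02] F [ 0.4 -0.2 -0.3] w 0.0476 q [-40.  15.  10.  97.  -3.  68.  82.]
need units dx -0.18 dy -0.01 dz 3.18 rz -0.01
```

View pics/s6.png

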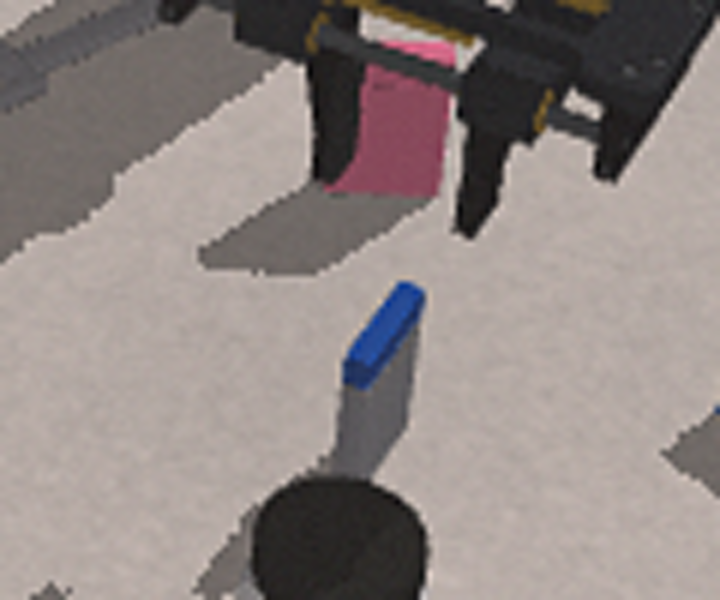

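View pics/t6.png

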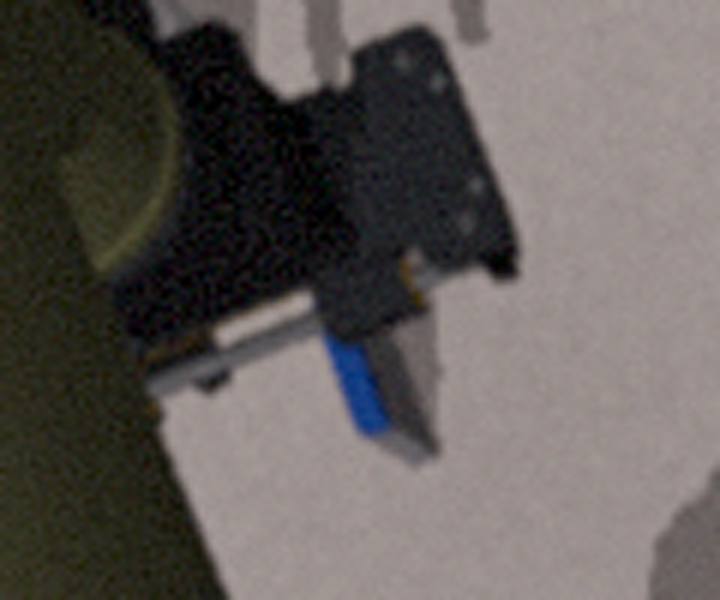

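The fingers straddle the blue plate, with tips at crop (340,185) and (470,235) and the plate top centred at (385,330). A few mm toward +x is still needed. Descending.

Call:
carry_out:
  plan:
    - {"fingers": -0.1,"dx": -0.22,"dy": 0,"dz": 0.5,"rx": 0,"ry": 0,"rz": 0}
    - {"fingers": -0.1,"dx": 0,"dy": 0,"dz": 0.8,"rx": 0,"ry": 0,"rz": 0}
    - {"fingers": -0.1,"dx": 0,"dy": 0,"dz": 0.8,"rx": 0,"ry": 0,"rz": 0}
    - {"fingers": -0.1,"dx": 0,"dy": 0,"dz": 0.7,"rx": 0,"ry": 0,"rz": 0}
    - {"fingers": -0.1,"dx": 0,"dy": 0,"dz": 0.3,"rx": 0,"ry": 0,"rz": 0}
    - {"fingers": -0.1,"dx": 0,"dy": 0,"dz": 0,"rx": 0,"ry": 0,"rz": 0}

```text
time_s: 14.7
tool_pos: [0.5255, 0.297, 0.0459]
tool_rot: [-180.0, -0.1, -157.8]
force: [0.1, 0.7, 0.5]
grip_width: 0.048
```

Run:
```python
from h import *
import cv2
need(.523,.2975,.043,202.3)
r=imaging.read_camera("scene"); im=r["color"][:,:,::-1]
x,y=320,250
cv2.imwrite("pics/s7.png",cv2.resize(im[y:y+100,x:x+120],None,fx=6,fy=6,interpolation=cv2.INTER_CUBIC))
```

```text
t 14.7 pos [0.5255 0.297  0.0459] rot [-1.7998e+02 -8.0000e-02 -1.5784e+02] F [0.1 0.7 0.5] w 0.048 q [-40.  21.   9. 101.  -4.  58.  83.]
need units dx 0.07 dy 0.04 dz 0.10 rz -0.01
```

View pics/s7.png

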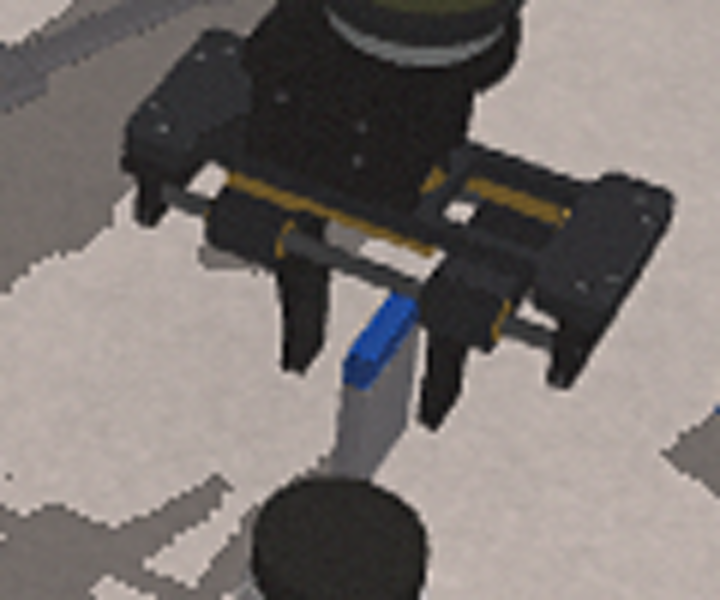

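The tips are at crop (297,372) and (433,428) on either side of the plate, clear of the jar (cap at 340,530). Closing.

Call:
carry_out:
  plan:
    - {"fingers": -0.1,"dx": 0.06,"dy": 0.03,"dz": 0.04,"rx": 0,"ry": 0,"rz": 0}
    - {"fingers": 1,"dx": 0,"dy": 0,"dz": 0,"rx": 0,"ry": 0,"rz": 0}
    - {"fingers": 1,"dx": 0,"dy": 0,"dz": 0,"rx": 0,"ry": 0,"rz": 0}
    - {"fingers": 1,"dx": 0,"dy": 0,"dz": 0,"rx": 0,"ry": 0,"rz": 0}
    - {"fingers": 1,"dx": 0,"dy": 0,"dz": 0,"rx": 0,"ry": 0,"rz": 0}
    - {"fingers": 1,"dx": 0,"dy": 0,"dz": 0,"rx": 0,"ry": 0,"rz": 0}
    - {"fingers": 1,"dx": 0,"dy": 0,"dz": 0,"rx": 0,"ry": 0,"rz": 0}
  force: 30

```text
time_s: 15.62
tool_pos: [0.5238, 0.2976, 0.0456]
tool_rot: [-180.0, 0.0, -157.8]
force: [0.0, -0.5, 0.0]
grip_width: 0.0109
```

Call:
carry_out:
  plan:
    - {"fingers": 1,"dx": 0,"dy": 0,"dz": -0.3,"rx": 0,"ry": 0,"rz": 0}
    - {"fingers": 1,"dx": 0,"dy": 0,"dz": -0.7,"rx": 0,"ry": 0,"rz": 0}
    - {"fingers": 1,"dx": 0,"dy": 0,"dz": -1,"rx": 0,"ry": 0,"rz": 0}
    - {"fingers": 1,"dx": 0,"dy": 0,"dz": -1,"rx": 0,"ry": 0,"rz": 0}
    - {"fingers": 1,"dx": 0,"dy": 0,"dz": -0.7,"rx": 0,"ry": 0,"rz": 0}
    - {"fingers": 1,"dx": 0,"dy": 0,"dz": 0,"rx": 0,"ry": 0,"rz": 0}

```text
time_s: 16.38
tool_pos: [0.5247, 0.2982, 0.1586]
tool_rot: [180.0, 0.2, -157.8]
force: [0.2, 0.2, -3.2]
grip_width: 0.0108
```

Run:
```python
from h import *
import cv2
need(.5466,-.2011,.1,193.2)
r=imaging.read_camera("scene"); im=r["color"][:,:,::-1]
x,y=320,200
cv2.imwrite("pics/s8.png",cv2.resize(im[y:y+100,x:x+120],None,fx=6,fy=6,interpolation=cv2.INTER_CUBIC))
```

```text
t 16.375 pos [0.5247 0.2982 0.1586] rot [ 179.95    0.22 -157.81] F [ 0.2  0.2 -3.2] w 0.0108 q [-40.  15.  10.  95.  -3.  70.  82.]
need units dx 5.61 dy -15.69 dz 1.95 rz 0.90
```

View pics/s8.png

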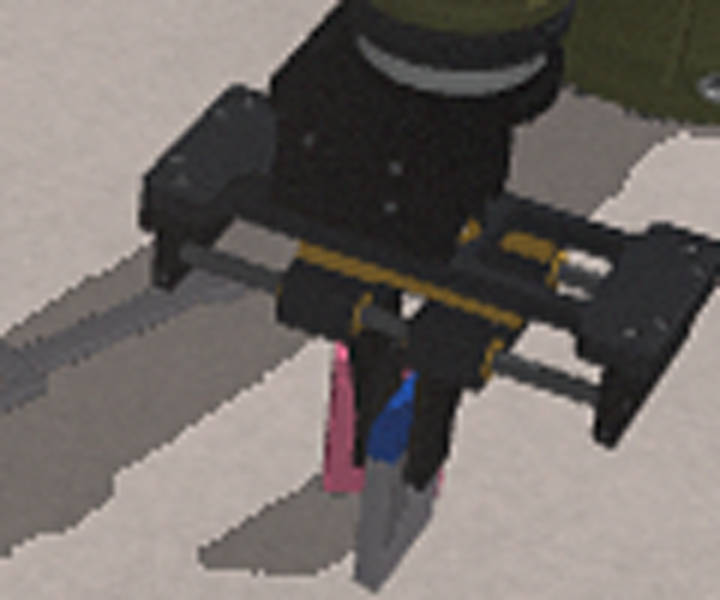

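Blue is gripped and lifted: 10.8 mm opening and about 3 N of weight. Carrying it to the blue slot, with the foot about 30 mm above the green plate's top.

Call:
carry_out:
  plan:
    - {"fingers": 1,"dx": 0.18,"dy": -0.5,"dz": 0,"rx": 0,"ry": 0,"rz": 0}
    - {"fingers": 1,"dx": 0.35,"dy": -0.98,"dz": 0,"rx": 0,"ry": 0,"rz": 0}
    - {"fingers": 1,"dx": 0.35,"dy": -0.98,"dz": 0,"rx": 0,"ry": 0,"rz": 0}
    - {"fingers": 1,"dx": 0.35,"dy": -0.98,"dz": 0,"rx": 0,"ry": 0,"rz": 0}
    - {"fingers": 1,"dx": 0.35,"dy": -0.98,"dz": 0,"rx": 0,"ry": 0,"rz": 0}
    - {"fingers": 1,"dx": 0.35,"dy": -0.98,"dz": 0,"rx": 0,"ry": 0,"rz": 0}
    - {"fingers": 1,"dx": 0.35,"dy": -0.98,"dz": 0,"rx": 0,"ry": 0,"rz": 0}
    - {"fingers": 1,"dx": 0.35,"dy": -0.98,"dz": 0,"rx": 0,"ry": 0,"rz": 0}
    - {"fingers": 1,"dx": 0.35,"dy": -0.98,"dz": 0,"rx": 0,"ry": 0,"rz": 0}
    - {"fingers": 1,"dx": 0.35,"dy": -0.98,"dz": 0,"rx": 0,"ry": 0,"rz": 0}
    - {"fingers": 1,"dx": 0.35,"dy": -0.98,"dz": 0,"rx": 0,"ry": 0,"rz": 0}
    - {"fingers": 1,"dx": 0.35,"dy": -0.98,"dz": 0,"rx": 0,"ry": 0,"rz": 0}

```text
time_s: 17.92
tool_pos: [0.538, -0.0636, 0.1552]
tool_rot: [180.0, -0.1, -157.9]
force: [0.3, 0.4, -3.6]
grip_width: 0.0107
```

Call:
carry_out:
  plan:
    - {"fingers": 1,"dx": 0.35,"dy": -0.98,"dz": 0,"rx": 0,"ry": 0,"rz": 0}
    - {"fingers": 1,"dx": 0.35,"dy": -0.98,"dz": 0,"rx": 0,"ry": 0,"rz": 0}
    - {"fingers": 1,"dx": 0.35,"dy": -0.98,"dz": 0,"rx": 0,"ry": 0,"rz": 0}
    - {"fingers": 1,"dx": 0.35,"dy": -0.98,"dz": 0,"rx": 0,"ry": 0,"rz": 0}
    - {"fingers": 1,"dx": 0.18,"dy": -0.49,"dz": 0,"rx": 0,"ry": 0,"rz": 0.3}
    - {"fingers": 1,"dx": 0,"dy": 0,"dz": 0,"rx": 0,"ry": 0,"rz": 0.6}
    - {"fingers": 1,"dx": 0,"dy": 0,"dz": 0,"rx": 0,"ry": 0,"rz": 0}

```text
time_s: 18.8
tool_pos: [0.5449, -0.2014, 0.1558]
tool_rot: [179.9, -0.1, -166.8]
force: [0.1, -0.2, -3.2]
grip_width: 0.011
```

Run:
```python
from h import *
need(.5466,-.2011,.0916,193.2)
```

```text
t 18.8 pos [ 0.5449 -0.2014  0.1558] rot [ 1.7993e+02 -7.0000e-02 -1.6683e+02] F [ 0.1 -0.2 -3.2] w 0.011 q [ -9.  13.  31.  99.  -7.  69. 127.]
need units dx -0.06 dy -0.00 dz 2.14 rz -0.00
```

Call:
carry_out:
  plan:
    - {"fingers": 1,"dx": -0.05,"dy": 0,"dz": 0.4,"rx": 0,"ry": 0,"rz": 0}
    - {"fingers": 1,"dx": 0,"dy": 0,"dz": 0.6,"rx": 0,"ry": 0,"rz": 0}
    - {"fingers": 1,"dx": 0,"dy": 0,"dz": 0.6,"rx": 0,"ry": 0,"rz": 0}
    - {"fingers": 1,"dx": 0,"dy": 0,"dz": 0.4,"rx": 0,"ry": 0,"rz": 0}
    - {"fingers": 1,"dx": 0,"dy": 0,"dz": 0.15,"rx": 0,"ry": 0,"rz": 0}
    - {"fingers": 1,"dx": 0,"dy": 0,"dz": 0,"rx": 0,"ry": 0,"rz": 0}

```text
time_s: 19.55
tool_pos: [0.5471, -0.2015, 0.0919]
tool_rot: [180.0, -0.0, -166.8]
force: [-0.8, -0.9, -3.2]
grip_width: 0.0112
```

Run:
```python
from h import *
import cv2
need(.5466,-.2011,.0816,193.2)
r=imaging.read_camera("scene"); im=r["color"][:,:,::-1]
x,y=205,160
cv2.imwrite("pics/s9.png",cv2.resize(im[y:y+100,x:x+120],None,fx=6,fy=6,interpolation=cv2.INTER_CUBIC))
```

```text
t 19.55 pos [ 0.5471 -0.2015  0.0919] rot [ 1.8000e+02 -1.0000e-02 -1.6681e+02] F [-0.8 -0.9 -3.2] w 0.0112 q [ -8.  17.  30. 103. -10.  62. 129.]
need units dx 0.01 dy 0.02 dz 0.34 rz -0.00
```

View pics/s9.png

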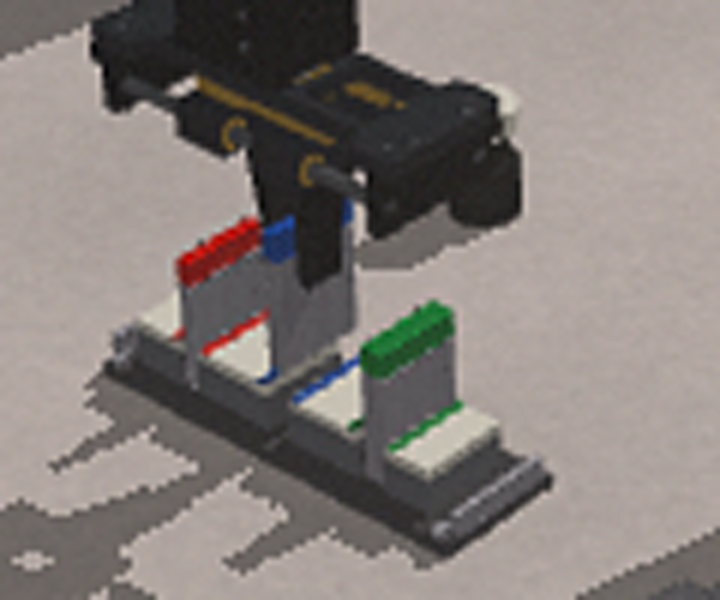

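Blue hangs between its stripes, with foot corners at about (275,375) and (352,335), and green is undisturbed. Feeling downward.

Call:
carry_out:
  plan:
    - {"fingers": 1,"dx": 0,"dy": 0.02,"dz": 0.15,"rx": 0,"ry": 0,"rz": 0}
    - {"fingers": 1,"dx": 0,"dy": 0,"dz": 0.1,"rx": 0,"ry": 0,"rz": 0}
    - {"fingers": 1,"dx": 0,"dy": 0,"dz": 0.05,"rx": 0,"ry": 0,"rz": 0}
    - {"fingers": 1,"dx": 0,"dy": 0,"dz": 0.05,"rx": 0,"ry": 0,"rz": 0}
    - {"fingers": 1,"dx": 0,"dy": 0,"dz": 0,"rx": 0,"ry": 0,"rz": 0}

```text
time_s: 20.23
tool_pos: [0.5469, -0.2008, 0.0815]
tool_rot: [180.0, -0.0, -166.8]
force: [0.3, 0.4, -3.1]
grip_width: 0.0108
```

Call:
carry_out:
  plan:
    - {"fingers": 1,"dx": 0,"dy": 0,"dz": 0.04,"rx": 0,"ry": 0,"rz": 0}
    - {"fingers": 1,"dx": 0,"dy": 0,"dz": 0.04,"rx": 0,"ry": 0,"rz": 0}
    - {"fingers": 1,"dx": 0,"dy": 0,"dz": 0.04,"rx": 0,"ry": 0,"rz": 0}
    - {"fingers": 1,"dx": 0,"dy": 0,"dz": 0,"rx": 0,"ry": 0,"rz": 0}

```text
time_s: 20.72
tool_pos: [0.5469, -0.2008, 0.0778]
tool_rot: [180.0, -0.0, -166.8]
force: [0.1, -0.5, -2.9]
grip_width: 0.0109
```

Call:
carry_out:
  plan:
    - {"fingers": 1,"dx": 0,"dy": 0,"dz": 0.04,"rx": 0,"ry": 0,"rz": 0}
    - {"fingers": 1,"dx": 0,"dy": 0,"dz": 0.04,"rx": 0,"ry": 0,"rz": 0}
    - {"fingers": 1,"dx": 0,"dy": 0,"dz": 0.04,"rx": 0,"ry": 0,"rz": 0}
    - {"fingers": 1,"dx": 0,"dy": 0,"dz": 0,"rx": 0,"ry": 0,"rz": 0}

```text
time_s: 21.22
tool_pos: [0.5469, -0.2008, 0.0742]
tool_rot: [180.0, -0.0, -166.8]
force: [0.0, 0.3, -2.9]
grip_width: 0.0107
```

Call:
carry_out:
  plan:
    - {"fingers": 1,"dx": 0,"dy": 0,"dz": 0.03,"rx": 0,"ry": 0,"rz": 0}
    - {"fingers": 1,"dx": 0,"dy": 0,"dz": 0.03,"rx": 0,"ry": 0,"rz": 0}
    - {"fingers": 1,"dx": 0,"dy": 0,"dz": 0,"rx": 0,"ry": 0,"rz": 0}

```text
time_s: 21.6
tool_pos: [0.5469, -0.2008, 0.0725]
tool_rot: [180.0, -0.0, -166.8]
force: [-0.7, 0.2, -2.3]
grip_width: 0.0107
```

Call:
carry_out:
  plan:
    - {"fingers": 1,"dx": 0,"dy": 0,"dz": 0.03,"rx": 0,"ry": 0,"rz": 0}
    - {"fingers": 1,"dx": 0,"dy": 0,"dz": 0.03,"rx": 0,"ry": 0,"rz": 0}
    - {"fingers": 1,"dx": 0,"dy": 0,"dz": 0,"rx": 0,"ry": 0,"rz": 0}

```text
time_s: 21.98
tool_pos: [0.5469, -0.2008, 0.0707]
tool_rot: [180.0, -0.0, -166.8]
force: [-0.1, -0.6, -1.8]
grip_width: 0.0108
```

Call:
carry_out:
  plan:
    - {"fingers": 1,"dx": 0,"dy": 0,"dz": 0.03,"rx": 0,"ry": 0,"rz": 0}
    - {"fingers": 1,"dx": 0,"dy": 0,"dz": 0.03,"rx": 0,"ry": 0,"rz": 0}
    - {"fingers": 1,"dx": 0,"dy": 0,"dz": 0,"rx": 0,"ry": 0,"rz": 0}

```text
time_s: 22.35
tool_pos: [0.5469, -0.2008, 0.0688]
tool_rot: [180.0, -0.0, -166.8]
force: [-1.3, 0.4, -2.9]
grip_width: 0.0112
```

Run:
```python
from h import *
import cv2
need(.5466,-.2011,.0536,193.2); print(sensors.get_obs()["wrist_torque"])
r=imaging.read_camera("scene"); im=r["color"][:,:,::-1]
x,y=230,180
cv2.imwrite("pics/s10.png",cv2.resize(im[y:y+60,x:x+80],None,fx=10,fy=10,interpolation=cv2.INTER_CUBIC))
```

```text
t 22.35 pos [ 0.5469 -0.2008  0.0688] rot [ 1.7999e+02 -1.0000e-02 -1.6681e+02] F [-1.3  0.4 -2.9] w 0.0112 q [ -8.  19.  30. 104. -11.  60. 129.]
need units dx 0.01 dy -0.01 dz 0.51 rz -0.00
[0.09646577 0.0010427  0.00375296]
```

View pics/s10.png

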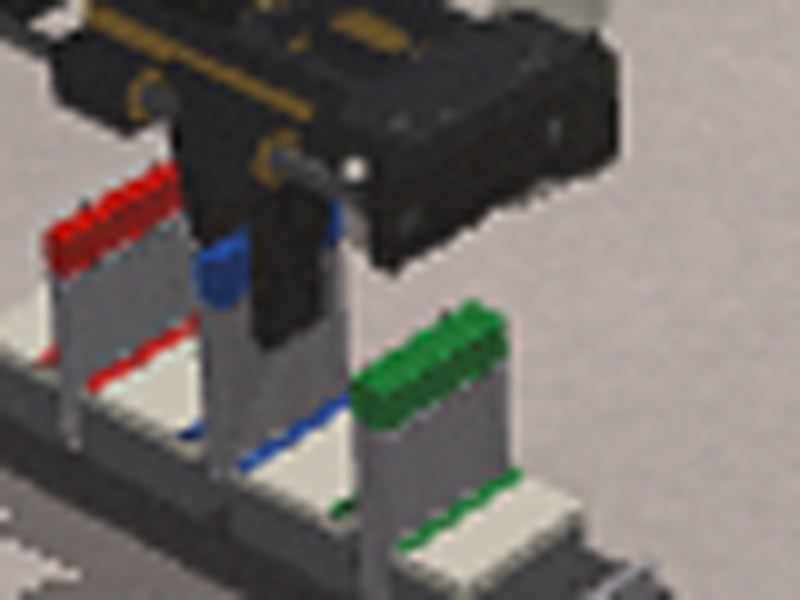

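Blue is inside its throat with its weight still hanging at -2.9 N, so the earlier dip was noise. Carrying on down.

Call:
carry_out:
  plan:
    - {"fingers": 1,"dx": 0,"dy": 0,"dz": 0.06,"rx": 0,"ry": 0,"rz": 0}
    - {"fingers": 1,"dx": 0,"dy": 0,"dz": 0.06,"rx": 0,"ry": 0,"rz": 0}
    - {"fingers": 1,"dx": 0,"dy": 0,"dz": 0.06,"rx": 0,"ry": 0,"rz": 0}
    - {"fingers": 1,"dx": 0,"dy": 0,"dz": 0.06,"rx": 0,"ry": 0,"rz": 0}
    - {"fingers": 1,"dx": 0,"dy": 0,"dz": 0,"rx": 0,"ry": 0,"rz": 0}

```text
time_s: 23.02
tool_pos: [0.5468, -0.2008, 0.0615]
tool_rot: [180.0, -0.0, -166.8]
force: [-0.2, 0.3, -2.8]
grip_width: 0.0107
```

Call:
carry_out:
  plan:
    - {"fingers": 1,"dx": 0,"dy": 0,"dz": 0.06,"rx": 0,"ry": 0,"rz": 0}
    - {"fingers": 1,"dx": 0,"dy": 0,"dz": 0.06,"rx": 0,"ry": 0,"rz": 0}
    - {"fingers": 1,"dx": 0,"dy": 0,"dz": 0.05,"rx": 0,"ry": 0,"rz": 0}
    - {"fingers": 1,"dx": 0,"dy": 0,"dz": 0.03,"rx": 0,"ry": 0,"rz": 0}
    - {"fingers": 1,"dx": 0,"dy": 0,"dz": 0,"rx": 0,"ry": 0,"rz": 0}

```text
time_s: 23.65
tool_pos: [0.5469, -0.2008, 0.0557]
tool_rot: [180.0, -0.0, -166.8]
force: [0.5, -0.1, -3.1]
grip_width: 0.0109
```

Call:
carry_out:
  plan:
    - {"fingers": 1,"dx": 0,"dy": 0,"dz": 0.03,"rx": 0,"ry": 0,"rz": 0}
    - {"fingers": 1,"dx": 0,"dy": 0,"dz": 0.03,"rx": 0,"ry": 0,"rz": 0}
    - {"fingers": 1,"dx": 0,"dy": 0,"dz": 0.015,"rx": 0,"ry": 0,"rz": 0}
    - {"fingers": 1,"dx": 0,"dy": 0,"dz": 0,"rx": 0,"ry": 0,"rz": 0}

```text
time_s: 24.15
tool_pos: [0.547, -0.2008, 0.0536]
tool_rot: [180.0, 0.0, -166.8]
force: [-0.0, 0.0, -1.3]
grip_width: 0.0106
```

Call:
carry_out:
  plan:
    - {"fingers": 1,"dx": 0,"dy": 0,"dz": 0.02,"rx": 0,"ry": 0,"rz": 0}
    - {"fingers": 1,"dx": 0,"dy": 0,"dz": 0,"rx": 0,"ry": 0,"rz": 0}

```text
time_s: 24.4
tool_pos: [0.5471, -0.2009, 0.0536]
tool_rot: [180.0, 0.0, -166.8]
force: [-2.9, 0.8, 4.8]
grip_width: 0.0109
```

On the floor (about 8 N, z stays at 53.6 mm). Releasing and withdrawing.

Call:
carry_out:
  plan:
    - {"fingers": 0.3,"dx": 0,"dy": 0,"dz": 0,"rx": 0,"ry": 0,"rz": 0}
    - {"fingers": 0.3,"dx": 0,"dy": 0,"dz": 0,"rx": 0,"ry": 0,"rz": 0}
    - {"fingers": 0.3,"dx": 0,"dy": 0,"dz": 0,"rx": 0,"ry": 0,"rz": 0}
    - {"fingers": 0.3,"dx": 0,"dy": 0,"dz": -0.4,"rx": 0,"ry": 0,"rz": 0}
    - {"fingers": 0.3,"dx": 0,"dy": 0,"dz": -0.8,"rx": 0,"ry": 0,"rz": 0}
    - {"fingers": 0.3,"dx": 0,"dy": 0,"dz": -1,"rx": 0,"ry": 0,"rz": 0}
    - {"fingers": 0.3,"dx": 0,"dy": 0,"dz": -1,"rx": 0,"ry": 0,"rz": 0}
    - {"fingers": 0.3,"dx": 0,"dy": 0,"dz": -1,"rx": 0,"ry": 0,"rz": 0}
    - {"fingers": 0.3,"dx": 0,"dy": 1,"dz": 0,"rx": 0,"ry": 0,"rz": 0}
    - {"fingers": 0.3,"dx": 0,"dy": 1,"dz": 0,"rx": 0,"ry": 0,"rz": 0}
    - {"fingers": 0.3,"dx": 0,"dy": 1,"dz": 0,"rx": 0,"ry": 0,"rz": 0}
    - {"fingers": 0.3,"dx": 0,"dy": 1,"dz": 0,"rx": 0,"ry": 0,"rz": 0}

```text
time_s: 25.9
tool_pos: [0.5196, -0.0833, 0.1799]
tool_rot: [-180.0, 0.1, -166.8]
force: [0.8, 0.3, 0.1]
grip_width: 0.0304
```

Call:
carry_out:
  plan:
    - {"fingers": 0.3,"dx": 0,"dy": 1,"dz": 0,"rx": 0,"ry": 0,"rz": 0}
    - {"fingers": 0.3,"dx": 0,"dy": 1,"dz": 0,"rx": 0,"ry": 0,"rz": 0}
    - {"fingers": 0.3,"dx": 0,"dy": 1,"dz": 0,"rx": 0,"ry": 0,"rz": 0}
    - {"fingers": 0.3,"dx": 0,"dy": 1,"dz": 0,"rx": 0,"ry": 0,"rz": 0}
    - {"fingers": 0.3,"dx": 0,"dy": 0,"dz": 0,"rx": 0,"ry": 0,"rz": 0}

```text
time_s: 26.52
tool_pos: [0.492, 0.0353, 0.1797]
tool_rot: [180.0, 0.1, -166.6]
force: [1.1, -0.7, 0.9]
grip_width: 0.0304
```

Run:
```python
from h import *
import cv2
need(.5466,-.2011,.0536,193.2)
r=imaging.read_camera("scene"); cv2.imwrite("pics/s11.png",r["color"][:,:,::-1])
r=imaging.read_camera("top"); im=r["color"][:,:,::-1]
x,y=325,195
cv2.imwrite("pics/t11.png",cv2.resize(im[y:y+75,x:x+125],None,fx=6,fy=6,interpolation=cv2.INTER_CUBIC))
```

```text
t 26.525 pos [0.492  0.0353 0.1797] rot [ 1.7995e+02  7.0000e-02 -1.6656e+02] F [ 1.1 -0.7  0.9] w 0.0304 q [-26.   0.  19. 109.  -0.  71.  97.]
need units dx 0.06 dy -8.09 dz 4.20 rz 0.02
```

View pics/s11.png

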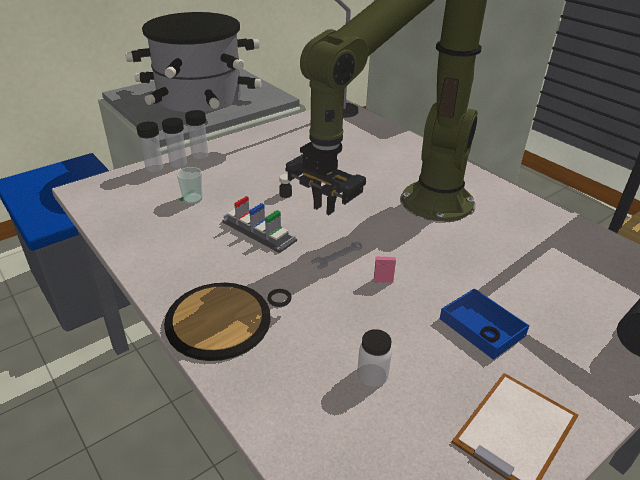

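View pics/t11.png

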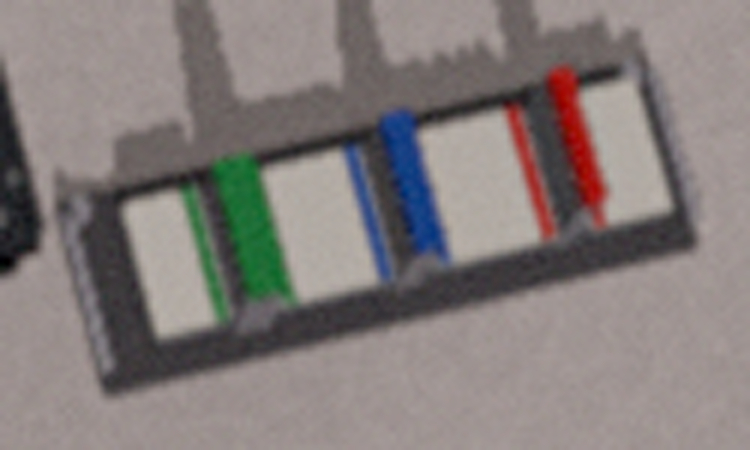

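The scene view shows red, blue and green tops at (241,205), (257,212) and (273,220), all upright and equally high; the bystanders look where they were. In the top crop, green (258,230) and blue (413,187) line up with the fixed red plate to within 3 mm along the slots. Handing in.

```bash
python3 -c "
from cell import ticket; print(ticket.sign_off())"
```

```text
the job is handed in; nothing more can be done
None
```

Both plates are back in the rack: green in the +y slot and blue in the middle slot. Each was pushed to the slot floor, released and left standing. I handed the job in at about 26.6 s, and no verdict was reported.

- **Seating:** both plates passed the step without catching. Each stopped with its foot about 8 mm above the rack's underside, as expected for the floor. The measured push there was about 10 N for green and 8 N for blue, well under 40 N.
- **Final pictures:** both plates stand upright at the height of the fixed red plate. Compared with it, green sits about 3 mm toward -x along its slot and blue about 1 mm, inside the 12 mm allowed.
- **Bystanders and gripper:** in the pictures the bystanders look where they were; I did not measure them again. The open gripper ended well clear of the rack.
- **Disagreements:**
  - The two cameras differed by 2–6 mm, so I averaged them.
  - An enlarged crop suggested green might be up to 2 mm off before it went in, but it slid down freely with no correction.
  - Blue's weight reading dipped by about 1 N partway down and then recovered; I put that down to noise or a light rub.

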